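# Shim the rocking vice stand

### The job

The small stand that carries the vice rocks because its front right foot is too short. Slide the flat shim under that foot from the front until it is home against the stops, then slide the tapered shim in on top of it from the right, gently, just until the foot bears on it without lifting the stand, and let go. Finally press lightly down on that corner of the stand to check that it no longer rocks; do not shift the stand or disturb the other things.

Things in the scene. Friction and masses are not known exactly. Their poses are not given: they have to be found in the camera images.
- stand: loose grey cast stand, about 3.3 kg: table 120x150 mm, top 56 over the bench, on four 40x40 soles at x +-40, y +-55; a vice is fixed on its rear (x -8 to +60, up to 104 over the bench). Origin on the bench under its middle; x away from the robot, y left. The sole at x -40, y -55 (front right) hangs short. Over 3 N down on that corner rocks the stand; over about 13 N up there lifts it.
- corner_top (a point): point to press: on the stand's flat top above the short foot, at x -52, y -66, z 56 mm in the stand's frame. The underside of the short foot (40x40, 9 thick, level, fixed in the stand) is 18.5 to 24.5 mm above the bench; it differs each time and is not measured. The table edge is flush with the foot's front and right sides
- plate: steel plate fixed to the bench, 6 mm thick; origin on the bench under the middle of the short foot, axes as the stand's. It reaches x -86 to +32, y -100 to +30. Two lips stand 5 mm above it: rear lip, front face at x +23.5 (y -60 to +27); left lip, right face at y +23.5 (x -16 to +23)
- flat_shim: aluminium plate 92 (x) x 96 (y) x 8 mm, 0.15 kg, origin under its middle. Goes in +x edge first. Grip fin 10 thick in y, at x -44 to -8, y +22 to +32, top 32 over the underside; in line with the foot when home. Home: flat on the steel plate, +x edge against the rear lip, +y edge 2 to 3 mm beside the left lip: origin at x -22.5, y -27 in plate's frame, x along its x
- flat_fin (a point): middle of the flat shim's fin, at x -26, y +27 mm, 24 mm above its underside
- taper_shim: aluminium wedge 121 mm long, 34 wide, 0.06 to 0.13 kg, flat underside; origin on it, 60 behind the nose. Nose (x +60) 3 thick; top rises 1 in 10 to 11.5 at x -25, then level to the tail at x -61. Goes nose first along the plate's +y, centred on the foot, lying on the flat shim. The foot bears when the nose is 15 to 75 past the foot's right edge (plate y -20). Friction holds it
- taper_fin (a point): middle of the tapered shim's grip fin, which is 10 mm thick in y, reaches from x -59 to -27 and from the wedge's top to 34.5 mm above the underside; this point is 26.5 mm above the underside at x -43. Once the foot bears, the push grows about 1 to 2 N per mm over the sliding friction; 4 to 8 N more is right, over 12 N too hard
- collet: bystander: grey spring collet standing on its end, 21 mm wide, 31 tall (mm), loose; to be left alone
- chuck_key: bystander: drill chuck key, 60x75x21 (mm), loose; to be left alone
- hole_saw: bystander: dark hole saw standing on its back, 34 across, 36 tall (mm), loose; to be left alone
- nut: bystander: M16 nut, 27x24x13 (mm), loose; to be left alone
- hex_keys: bystander: folding hex key set, 34x90x22 (mm), loose; to be left alone

How it is judged:
By the outcome, as a careful person would: the job done as asked, in the order asked, and still so for the second after the job is handed in, with the robot touching nothing.
It also fails if it takes over 69 s, if anything falls off the work surface, if the arm or the gripper's body presses on something with over 40 N, if the wrist force passes 120 N, or if a joint passes its speed limit or range.

### The arm

A 6-joint arm with a two-finger parallel gripper is mounted at the origin on a cart in front of the work surface, level with it; the furniture and walls round the work are solid. World frame = base frame: x ahead of the robot, y to its left, z up, the work surface at z = 0. Lengths are in m, angles in rad, forces in N, time in s.
With the tool pointing down it reaches from about 0.4 to 0.825 m from the base axis. Payload 7 kg.
Tool frame: the origin (TCP) lies midway between the tips of the shut fingers; the grasp point (between the pads) lies arm.hold_point_z behind it (arm.hold_point_z is the distance from the TCP to the grasp point, in m); z points along the fingers, y is the line along which they close (so a half turn about z gives the same grasp; the last joint's range is limited). The gripper opens to 88 mm and grips with 3 to 60 N. Pads are 19 mm wide; open, the fingers measure 130 mm over their backs; the gripper's body (78 mm by 193 mm) begins 47 mm behind the grasp point.
Start: joints at [1.603, 0.359, 0.012, 0, -1.224, -0.288], TCP at [0.171, 0.653, 0.227] pointing down, gripper open.
Joint ranges: [-3.07, 3.07], [-1.43, 2.12], [-1.02, 1.25], [-3.03, 1.67], [-3.05, -0], [-3.03, 3.03]. Speed limits (rad/s): [2.39, 2.39, 3.01, 3.14, 3.14, 3.14].

### API

Orientations are given as [roll, pitch, yaw] about the fixed x, y, z axes, in that order (R = Rz(yaw) Ry(pitch) Rx(roll)).
In Python, from station import arm gives the robot as it stands.
- The arm moves only by the shell command python3 -m crank 'ROWS' [OPENING] [FORCE]. ROWS is JSON, a list that holds one entry, the list of rows, each a list of 4 numbers: the shift along the tool's x, y, z in units of 25 mm (1.0 is 25 mm), then the turn about the tool's z in units of 5 degrees (1.0 is 5 degrees). A call has 1 to 12 rows; each row is the pose to reach, as a shift and turn from the pose commanded when the call began, along the tool's axes at that moment; what a row does not reach only later rows make up. A row lasts 1/8 s, in which the tool goes at most 62.5 mm and 10.7 degrees, less where a joint would pass 70% of its speed; a pose out of reach is approached as far as the arm can. A call with a gripper value outside its range is refused whole. OPENING is the closure, from 0 (fully open) to 1 (shut), set as the call begins (- or left out, the last holds). The fingers move at their own pace and stop on an object; FORCE is the grip in N (left out, the last holds). Time passes only in rows, so rows that repeat a pose let the fingers close. It gives the time, the measured TCP pose, the force, the opening and the grip force at its end, in the units of the state.
- arm.get_state(): the state, without advancing time (a new reading comes with each control period).
- arm.grab_frame(name): name is "scene" or "top" or "wrist"; returns (picture, depth): 384x512x3 uint8, red, green, blue; 384x512 float32, m along the optical axis (not along the pixel's ray), 0 where there is no reading.
- arm.get_calibration(name): a dict with "mtx" (3x3 intrinsics, pixels), "k1" (the pictures are not rectified: a ray, as slopes to the right and down, at radius r is drawn at 1 + k1 r^2 times it, then the intrinsics apply), "R" (3x3) and "t" (3): a world point X has camera coordinates R X + t; the wrist camera has in their place "mount" (4x4, takes a point from camera to tool coordinates, whose origin is the TCP and whose axes are the flange's). Camera axes: x right, y down, z forward; pixel columns grow to the right and rows downward; lengths in m; the calibration is good to about 2 mm. A picture is of the moment at which its call begins: read the wrist's pose just before it. get_calibration takes no time and is no camera call.
- arm.job_done(): hands the job in; it is judged then, once.
Trained networks look in the newest picture that a camera, given by its name, has taken for a name from the list of things; names that differ only in an ending like _2 or _b are one class to them, and where a whole thing is asked for, a point or a joint stands for the part that bears it (a point fixed in the world has none). Each returns a list of dicts, best first, with "score" (0 to 1); they miss things now and then, are a little off and sometimes report something else, mostly with a low value. They report only what shows in the picture. A call takes as long as a camera call.
- arm.recognise(thing, camera): "extent" ([left, top, width, height] in pixels, round what is visible of it).
- arm.trace(thing, camera): "mask" (384x512 bool, what is visible of it) and "extent" ([left, top, width, height] in pixels, round what is visible of it).
The state is a dict: "t": time; "q": joint angles; "qd": joint speeds; "joint_efforts": joint torques, N m; "eef_pos": TCP position; "ee_rot": TCP orientation; "force": force on the tool from outside, world axes, zero at the start; "moment": the same for the moment, N m; "width": finger opening in m; "gripper_force": force on a finger pad.
Only numpy, scipy, OpenCV 4.12 (cv2) and the standard library are available. Lean on these libraries where they do the work, as an engineer would, in place of code of your own. Each camera call takes 0.05 s, during which the arm holds its last target. There are 200 camera calls.

## Working session

There is one attempt and no reset: what is moved stays moved. The work goes in short steps, Python scripts to look and compute and a shell command to move; the robot and the scene stay as the last step left them, time stands still between calls to the robot, and variables do not carry over. Pictures are saved under pics/ and viewed, at most 10 in all, crops included, and the job is handed in when it is done.

```bash
ls; mkdir -p pics
cat > h.py <<'E'
import numpy as np, cv2
from station import arm
from scipy.spatial.transform import Rotation as Ro
def cam(name, st=None):
    c=arm.get_calibration(name); K=np.array(c["mtx"])
    if name=="wrist":
        st=st or arm.get_state(); T=np.eye(4); T[:3,:3]=Ro.from_euler('xyz',st["ee_rot"]).as_matrix(); T[:3,3]=st["eef_pos"]
        M=T@np.array(c["mount"]); R=M[:3,:3].T; t=-R@M[:3,3]
    else: R=np.array(c["R"]);t=np.array(c["t"])
    return K,c["k1"],R,t
def grid(c):
    K,k1,R,t=c
    v,u=np.mgrid[0:384,0:512].astype(float)
    x=(u-K[0,2])/K[0,0]; y=(v-K[1,2])/K[1,1]; a,b=x.copy(),y.copy()
    for _ in range(15):
        s=1+k1*(a*a+b*b); a=x/s;b=y/s
    return a,b
def cloud(c,d):
    a,b=grid(c); P=np.stack([a*d,b*d,d],-1); return (P-c[3])@c[2]
def proj(c,X):
    K,k1,R,t=c; p=np.asarray(X)@R.T+t; a=p[...,0]/p[...,2]; b=p[...,1]/p[...,2]; s=1+k1*(a*a+b*b)
    return np.stack([K[0,0]*a*s+K[0,2],K[1,1]*b*s+K[1,2]],-1)
E
python3 - <<'E'
from h import *
for n in ["scene","top"]:
    im,d=arm.grab_frame(n); cv2.imwrite(f"pics/{n}0.png",im[...,::-1]); c=cam(n); P=cloud(c,d); np.savez(f"{n}0.npz",P=P,d=d)
    print(n,np.round(-c[2].T@c[3],3))
    for th in ["stand","plate","flat_shim","taper_shim","collet","chuck_key","hole_saw","nut","hex_keys"]:
        r=arm.trace(th,n)
        for q in r[:2]:
            m=q["mask"]&(d>0); print(th,round(q["score"],2),q["extent"],np.round(np.median(P[m],0),3) if m.any() else 0)
            if q is r[0]: np.save(f"m_{n}_{th}.npy",q["mask"])
E
```

```text
pics
scene [-0.154 -0.756  0.722]
stand 0.8 [222.5, 159.9, 54.2, 46.5] [ 0.562 -0.068  0.056]
plate 0.9 [225.3, 206.5, 49.5, 28.6] [ 0.483 -0.132  0.004]
flat_shim 0.85 [153.0, 170.9, 35.4, 26.0] [0.424 0.228 0.006]
taper_shim 0.74 [271.9, 251.8, 44.1, 17.0] [ 0.446 -0.351  0.009]
collet 0.53 [327.3, 234.1, 5.4, 11.6] [ 0.563 -0.382  0.024]
collet 0.49 [220.9, 162.9, 55.4, 44.7] [ 0.562 -0.066  0.055]
chuck_key 0.71 [331.1, 284.5, 28.0, 16.8] [ 0.438 -0.515  0.014]
chuck_key 0.56 [272.3, 251.7, 42.2, 18.1] [ 0.447 -0.354  0.009]
hole_saw 0.56 [179.1, 195.4, 15.2, 17.2] [0.384 0.061 0.021]
hex_keys 0.72 [181.8, 195.4, 10.9, 15.2] [0.385 0.061 0.022]
hex_keys 0.59 [344.2, 241.4, 30.3, 14.1] [ 0.596 -0.46   0.015]
top [ 0.261 -0.108  1.062]
stand 0.93 [185.2, 136.8, 61.3, 46.9] [ 0.566 -0.037  0.06 ]
plate 0.76 [230.9, 168.0, 44.8, 42.8] [ 0.486 -0.133  0.006]
plate 0.21 [381.3, 178.2, 28.1, 20.3] [ 0.442 -0.518  0.014]
flat_shim 0.62 [105.3, 201.2, 41.0, 41.6] [0.434 0.231 0.008]
taper_shim 0.81 [312.9, 183.0, 41.2, 25.7] [ 0.449 -0.343  0.009]
collet 0.44 [181.4, 133.0, 68.0, 53.2] [ 0.566 -0.038  0.061]
chuck_key 0.43 [382.9, 180.0, 22.4, 17.9] [ 0.444 -0.514  0.015]
chuck_key 0.3 [107.3, 201.1, 37.8, 39.1] [0.433 0.23  0.008]
hole_saw 0.56 [181.7, 225.0, 10.0, 12.5] [0.392 0.071 0.014]
hex_keys 0.36 [108.1, 204.0, 36.0, 40.6] [0.433 0.23  0.008]
```

Run:
```python
import cv2
a=cv2.imread("pics/top0.png")[110:270,90:420]
cv2.imwrite("pics/topc.png",cv2.resize(a,(792,384),interpolation=cv2.INTER_CUBIC))
```

```text
(no output)
```

View pics/topc.png

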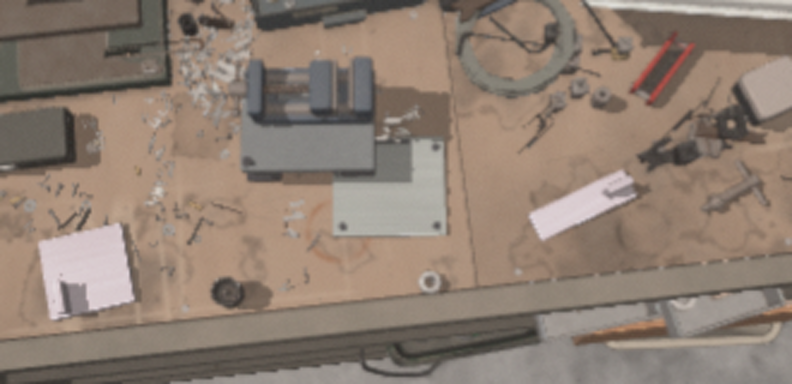

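View pics/scene0.png

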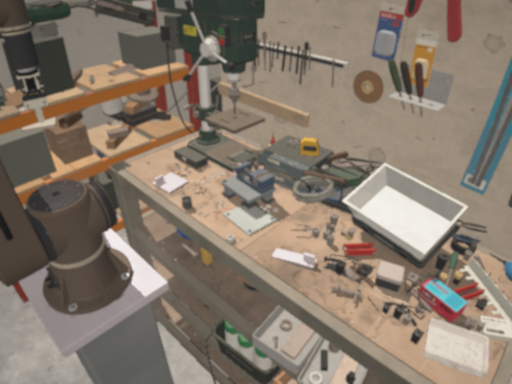

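The top crop shows the stand at (310,115), the plate at (390,187), the flat shim at (87,272) with its fin at the lower left, and the taper at (583,205) with its nose to the left. The hole saw is at (227,292) and the nut at (430,282). In the scene view the bench is as described, with the arm parked at the left.

Run:
```python
from h import *
P=np.load("top0.npz")["P"]
for th in ["plate","flat_shim","taper_shim","stand"]:
    m=np.load(f"m_top_{th}.npy"); z=P[m][:,2]; q=P[m][:,:2]
    if th=="stand": q=q[abs(z-.056)<.01]
    r=cv2.minAreaRect((q*1000).astype(np.float32)); print(th,np.round(r[0],1),np.round(r[1],1),round(r[2],1),np.percentile(z,[5,50,95]).round(3))
s=arm.get_state(); print(s["t"],s["eef_pos"],s["ee_rot"],s["width"],s["force"],arm.hold_point_z)
R=Ro.from_euler('xyz',s["ee_rot"]).as_matrix(); print(R.round(3)); print(np.round(arm.get_calibration("wrist")["mount"],3),arm.get_calibration("wrist")["mtx"])
```

```text
plate [ 410.2 -112.3] [134.3 297.4] 83.1 [0.002 0.006 0.009]
flat_shim [384.3  82.1] [437.3 116. ] 71.8 [0.005 0.008 0.028]
taper_shim [ 384.6 -244.8] [ 57.1 365. ] 33.1 [0.002 0.009 0.033]
stand [570.4 -39.3] [150.3 119.4] 84.0 [0.048 0.06  0.104]
1.0 [0.17081677 0.65300525 0.22658678] [-3.14154801e+00  1.32361515e-05 -2.55856490e-01] 0.08767022989885524 [ 1.05191725 -0.02443466 -0.20860696] 0.0188
[[ 0.967 -0.253 -0.   ]
 [-0.253 -0.967  0.   ]
 [-0.    -0.    -1.   ]]
[[ 0.001 -0.969 -0.245  0.065]
 [ 1.     0.001 -0.001 -0.001]
 [ 0.001 -0.245  0.969 -0.159]
 [ 0.     0.     0.     1.   ]] [[341.59437575   0.         251.82355378]
 [  0.         341.59437575 197.36222714]
 [  0.           0.           1.        ]]
```

```bash
cat >> h.py <<'E'
def go(xyz,yaw=None,axis=True):
    """shift/turn in units from the measured pose to TCP xyz (m); yaw (rad) of tool x, half turn free"""
    s=arm.get_state(); R=Ro.from_euler('xyz',s["ee_rot"]).as_matrix()
    d=R.T@(np.array(xyz)-s["eef_pos"])/.025; tu=0
    if yaw is not None:
        tu=(s["ee_rot"][2]-yaw+np.pi/2)%np.pi-np.pi/2
    print("go",np.round(d,3),"turn",round(np.degrees(tu)/5,3),"q6",round(s["q"][5],2),"t",round(s["t"],2))
E
python3 - <<'E'
from h import *
z=np.load("top0.npz");P=z["P"];d=z["d"]
for th in ["plate","flat_shim","taper_shim"]:
    m=np.load(f"m_top_{th}.npy")&(d>0); q=P[m][:,:2]; zz=P[m][:,2]
    r=cv2.minAreaRect((q*1000).astype(np.float32)); print(th,np.round(r[0],1),np.round(r[1],1),round(r[2],1),(np.median(P[m][zz>.02],0)*1000).round() if (zz>.02).any() else 0)
go([.43,.23,.20],None)
E
```

```text
plate [ 497.1 -122.9] [134.8 120.9] 84.4 [509. -72.  30.]
flat_shim [433.6 232.9] [ 91.7 100.9] 6.7 [403. 253.  31.]
taper_shim [ 449.7 -345.9] [ 36.5 129.5] 20.3 [ 462. -381.   33.]
go [14.312 13.746  1.063] turn 0.0 q6 -0.29 t 1.0
```

```bash
python3 -m crank '[[[2,2,0.2,-0.5],[4,4,0.4,-1],[6,6,0.6,-2],[8,8,0.8,-3],[10,10,1,-4],[12,12,1,-4.3],[13.5,13,1,-4.3],[14.3,13.7,1,-4.3],[14.3,13.7,1,-4.3],[14.3,13.7,1,-4.3]]]' 0.5 20
python3 - <<'E'
from h import *
s=arm.get_state(); im,d=arm.grab_frame("wrist"); cv2.imwrite("pics/w1.png",im[...,::-1]); c=cam("wrist",s); P=cloud(c,d); np.savez("w1.npz",P=P,d=d)
r=arm.trace("flat_shim","wrist")
for q in r[:2]:
    m=q["mask"]&(d>0);zz=P[m][:,2]; print(q["score"],q["extent"])
    for lo,hi in [(.003,.014),(.026,.038)]:
        k=(zz>lo)&(zz<hi); R=cv2.minAreaRect((P[m][k][:,:2]*1000).astype(np.float32)); print(np.round(R[0],1),np.round(R[1],1),R[2],np.median(zz[k]),k.sum())
print(s["eef_pos"],s["ee_rot"],s["width"])
E
```

```text
t: 2.25
eef_pos: [0.4302, 0.2311, 0.2017]
ee_rot: [-3.141, -0.0, 0.118]
force: [0.9, 0.2, -0.2]
width: 0.0436
gripper_force: 0.0
0.7 [208.2, 127.5, 92.8, 93.5]
[433.4 232.6] [91.3 96.2] 6.918664932250977 0.00853619981234636 7441
[404.4 256. ] [35.1 10.1] 6.3614044189453125 0.03229949892557231 362
[0.43018825 0.23105224 0.20169113] [-3.14124173e+00 -2.49934988e-04  1.18109960e-01] 0.04358825951810322
```

View pics/w1.png

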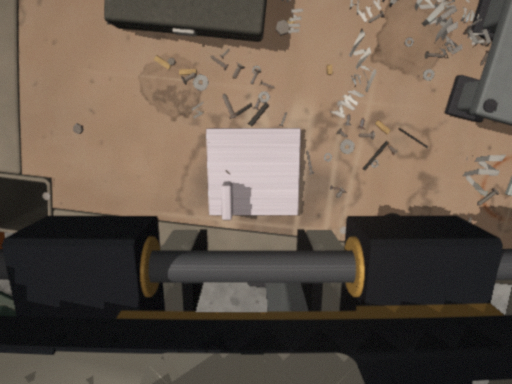

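The wrist view shows the shim at (254,172) and its fin at (226,200). The measured sizes match. Next I look at the plate and stand from close by.

```bash
python3 -m crank '[[[0.2,2.4,-0.3,0.5],[0.4,4.8,-0.6,1.5],[0.6,7.2,-1,2.5],[0.8,9.6,-1,2.5],[0.8,12,-1,2.5],[0.8,13,-1,2.5],[0.8,13,-1,2.5],[0.8,13,-1,2.5]]]'
python3 - <<'E'
from h import *
s=arm.get_state(); im,d=arm.grab_frame("wrist"); cv2.imwrite("pics/w2.png",im[...,::-1]); c=cam("wrist",s); P=cloud(c,d); np.savez("w2.npz",P=P,d=d)
for th in ["plate","stand"]:
    r=arm.trace(th,"wrist")
    for q in r[:1]:
        m=q["mask"]&(d>0);zz=P[m][:,2]; print(th,q["score"],q["extent"])
        for lo,hi in [(.003,.009),(.009,.014),(.05,.062),(.09,.112)]:
            k=(zz>lo)&(zz<hi)
            if k.sum()<30: continue
            R=cv2.minAreaRect((P[m][k][:,:2]*1000).astype(np.float32)); print(lo,np.round(R[0],1),np.round(R[1],1),R[2],np.median(zz[k]),k.sum())
print(s["eef_pos"],s["ee_rot"],s["force"],s["t"])
E
```

```text
t: 3.35
eef_pos: [0.4887, -0.088, 0.2265]
ee_rot: [-3.141, 0.0, -0.097]
force: [-0.5, 0.7, -0.1]
width: 0.044
gripper_force: 0.0
plate 0.68 [221.0, 107.7, 124.0, 107.5]
0.003 [ 494.5 -120.7] [131.2 117.6] 84.47203063964844 0.0065465127807396925 9274
0.009 [ 495.5 -121.9] [113.4 107.4] 83.47396087646484 0.011329502337794886 145
stand 0.77 [83.5, 21.9, 192.4, 139.0]
0.003 [607.3 -21.8] [212.   86.2] 74.91600799560547 0.005794692337728615 30
0.05 [570.4 -37.4] [149.9 119.4] 84.49772644042969 0.0565366279972236 8968
0.09 [595.2 -35.3] [156.9  62.3] 84.64286804199219 0.1032093815003583 8542
[ 0.48873467 -0.08797397  0.22652011] [-3.14146624e+00  3.23594888e-05 -9.74478553e-02] [-0.45423125  0.69690149 -0.06457347] 3.35
```

View pics/w2.png

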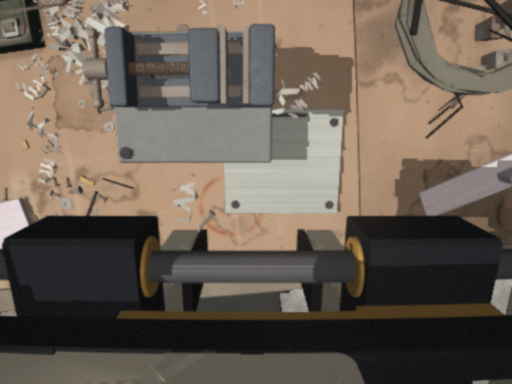

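The plate corners show at about (222,162), (342,112) and (338,212), and the stand top spans (117–272, 107–162). The plate and stand poses agree to 0.6 mm. Next I grasp the flat shim.

Run:
```python
from h import *
go([.4044,.256,.05],np.radians(6.7))
z=np.load("w2.npz"); Q=np.load("top0.npz")["P"]
print("nut",Q[220:234,262:276].reshape(-1,3)[np.argsort(-Q[220:234,262:276,2].ravel())[:25]].mean(0))
```

```text
go [ -4.685 -13.363   7.068] turn -2.447 q6 1.26 t 3.5
nut [ 0.37940095 -0.15558726  0.0144894 ]
```

```bash
python3 -m crank '[[[-0.8,-2.4,0,-0.5],[-1.6,-4.8,0,-1],[-2.4,-7.2,1,-2],[-3.2,-9.6,2,-2.45],[-4,-12,3,-2.45],[-4.68,-13.36,4,-2.45],[-4.68,-13.36,5.5,-2.45],[-4.68,-13.36,7,-2.45],[-4.68,-13.36,7,-2.45],[-4.68,-13.36,7,-2.45]]]'
python3 - <<'E'
from h import *
go([.4044,.256,.011],np.radians(6.7))
E
```

```text
t: 4.75
eef_pos: [0.4055, 0.2557, 0.0528]
ee_rot: [-3.141, -0.001, 0.116]
force: [-0.5, 0.5, -0.2]
width: 0.0439
gripper_force: 0.0
go [-0.043 -0.015  1.67 ] turn -0.008 q6 0.71 t 4.75
```

```bash
python3 -m crank '[[[-0.04,-0.01,0.6,0],[-0.04,-0.01,1.2,0],[-0.04,-0.01,1.6,0],[-0.04,-0.01,1.65,0],[-0.04,-0.01,1.65,0]]]'
python3 -m crank '[[[0,0,0,0],[0,0,0,0],[0,0,0,0],[0,0,0,0]]]' 1 40
```

```text
t: 5.38
eef_pos: [0.4044, 0.2553, 0.011]
ee_rot: [-3.141, -0.001, 0.115]
force: [-0.4, 0.1, 0.7]
width: 0.0437
gripper_force: 0.0
t: 5.88
eef_pos: [0.4041, 0.2549, 0.0104]
ee_rot: [3.141, 0.0, 0.115]
force: [-0.9, -1.4, 4.2]
width: 0.0097
gripper_force: 40.3
```

```bash
python3 -m crank '[[[0,0,-1,0],[0,0,-2,0],[0,0,-2.6,0],[0,0,-2.8,0],[0,0,-2.8,0]]]'
python3 - <<'E'
from h import *
go([.4235,-.0786,.08],np.radians(-5.5)); s=arm.get_state();print(s["force"],s["moment"],s["width"])
s=arm.get_state(); im,d=arm.grab_frame("wrist"); P=cloud(cam("wrist",s),d)
r=arm.trace("flat_shim","wrist")
for q in r[:1]:
    m=q["mask"]&(d>0); p=P[m]; p=p[(abs(p[:,2]-np.median(p[:,2]))<.01)]
    A=np.c_[p[:,:2]-p[:,:2].mean(0),np.ones(len(p))]; print(q["score"],np.linalg.lstsq(A,p[:,2],rcond=None)[0])
    R=cv2.minAreaRect((p[:,:2]*1000).astype(np.float32)); print(R)
E
```

```text
t: 6.5
eef_pos: [0.4039, 0.2548, 0.0801]
ee_rot: [-3.142, 0.0, 0.115]
force: [-0.1, -0.8, -1.0]
width: 0.0096
gripper_force: 40.0
go [-7.5100e-01  1.3338e+01  3.0000e-03] turn 2.417 q6 0.71 t 6.5
[-0.10391068 -0.77924994 -1.02520815] [ 0.02358828 -0.00379359 -0.04143576] 0.009605784311354192
0.73 [-0.00401338  0.00238408  0.07821158]
((446.58404541015625, 234.23211669921875), (63.58811950683594, 96.62616729736328), 6.635491371154785)
```

```bash
python3 -m crank '[[[-0.2,2.4,0,0.5],[-0.4,4.8,0,1],[-0.6,7.2,0,1.8],[-0.75,9.6,0,2.4],[-0.75,12,0,2.4],[-0.75,13,0,2.4],[-0.75,13.38,0,2.4],[-0.75,13.38,0,2.4],[-0.75,13.38,0,2.4]]]'
python3 - <<'E'
from h import *
s=arm.get_state(); im,d=arm.grab_frame("wrist"); P=cloud(cam("wrist",s),d); cv2.imwrite("pics/w3.png",im[...,::-1])
a=np.radians(-5.5);e=np.array([[np.cos(a),np.sin(a)],[-np.sin(a),np.cos(a)]]); o=np.array([.525,-.0884])
for th in ["flat_shim","stand","plate"]:
  for q in arm.trace(th,"wrist")[:1]:
    m=q["mask"]&(d>0); p=P[m]
    zz=.056 if th=="stand" else np.median(p[:,2]); p=p[(abs(p[:,2]-zz)<.006)]
    w=(p[:,:2]-o)@e.T*1000
    R=cv2.minAreaRect((p[:,:2]*1000).astype(np.float32)); print(th,q["score"],zz,R); print(np.percentile(w,[0.5,99.5],axis=0).round(1))
print(s["eef_pos"],s["ee_rot"],s["force"])
go([.4235,-.0798,.0184],a)
E
```

```text
t: 7.72
eef_pos: [0.4238, -0.0788, 0.0801]
ee_rot: [3.141, 0.0, -0.093]
force: [-0.0, -1.1, -1.0]
width: 0.0099
gripper_force: 40.0
flat_shim 0.75 0.07825625623829477 ((460.9217834472656, -107.69630432128906), (96.46842193603516, 63.55889129638672), 84.66582489013672)
[[-92.2 -72.4]
 [-30.4  22.2]]
stand 0.81 0.056 ((529.416015625, -33.764793395996094), (150.42770385742188, 39.680320739746094), 83.65027618408203)
[[-19.8 -19.1]
 [ 18.4 127.6]]
plate 0.73 0.006571658661422388 ((524.6843872070312, -124.58982849121094), (133.25563049316406, 61.099708557128906), 84.71605682373047)
[[-27.  -99.5]
 [ 31.3  27.2]]
[ 0.4237796  -0.07879249  0.08013591] [ 3.14149601e+00  3.54157369e-04 -9.34408001e-02] [-0.01394357 -1.06617227 -0.95790112]
go [-0.013  0.043  2.478] turn 0.035 q6 1.2 t 7.92
```

```bash
python3 -m crank '[[[0,0.07,0.8,0.04],[0,0.07,1.6,0.04],[0,0.07,2.3,0.04],[0,0.07,2.47,0.04],[0,0.07,2.47,0.04],[0,0.07,2.47,0.04]]]'
python3 - <<'E'
from h import *
a=np.radians(-5.5)
go([.4767,-.0852,.0184],a)
E
```

```text
t: 8.68
eef_pos: [0.4242, -0.081, 0.0192]
ee_rot: [-3.141, -0.001, -0.097]
force: [-0.3, -0.3, -1.5]
width: 0.0095
gripper_force: 40.0
go [ 2.106 -0.038  0.034] turn -0.017 q6 1.2 t 8.68
```

```bash
python3 -m crank '[[[0.3,-0.02,0.03,0],[0.7,-0.02,0.03,0],[1.1,-0.02,0.03,0],[1.5,-0.02,0.03,0],[1.8,-0.02,0.03,0],[1.9,-0.02,0.03,0],[1.9,-0.02,0.03,0],[1.9,-0.02,0.03,0]]]'
python3 -m crank '[[[0.04,0,0,0],[0.08,0,0,0],[0.12,0,0,0],[0.12,0,0,0]]]'
```

```text
t: 9.68
eef_pos: [0.4706, -0.0854, 0.0178]
ee_rot: [3.142, 0.0, -0.098]
force: [-0.4, 0.2, -1.2]
width: 0.0099
gripper_force: 40.0
t: 10.18
eef_pos: [0.4741, -0.0857, 0.0178]
ee_rot: [-3.142, -0.0, -0.098]
force: [-0.3, -0.4, -1.7]
width: 0.0097
gripper_force: 40.0
```

```bash
python3 -m crank '[[[0.04,0,0,0],[0.08,0,0,0],[0.08,0,0,0],[0.08,0,0,0]]]'
python3 -m crank '[[[0.04,0,0,0],[0.04,0,0,0],[0.04,0,0,0]]]'
```

```text
t: 10.68
eef_pos: [0.4759, -0.0859, 0.0178]
ee_rot: [3.142, 0.0, -0.098]
force: [0.1, -0.1, -3.0]
width: 0.0098
gripper_force: 40.0
t: 11.05
eef_pos: [0.477, -0.086, 0.0178]
ee_rot: [3.142, -0.0, -0.098]
force: [-1.1, 0.4, -1.8]
width: 0.0093
gripper_force: 40.0
```

```bash
python3 -m crank '[[[0.04,0,0,0],[0.04,0,0,0],[0.04,0,0,0]]]'
python3 -m crank '[[[0.04,0,0,0],[0.04,0,0,0],[0.04,0,0,0]]]'
```

```text
t: 11.42
eef_pos: [0.4771, -0.0862, 0.0176]
ee_rot: [3.141, 0.001, -0.098]
force: [-3.5, 1.0, -0.9]
width: 0.0099
gripper_force: 40.0
t: 11.8
eef_pos: [0.4771, -0.0863, 0.0173]
ee_rot: [3.141, 0.003, -0.098]
force: [-6.6, 2.3, 0.3]
width: 0.0097
gripper_force: 40.0
```

```bash
python3 -m crank '[[[-0.02,0,0.03,0],[-0.02,0,0.06,0],[-0.02,0,0.08,0],[-0.02,0,0.08,0]]]'
python3 - <<'E'
from h import *
s=arm.get_state();print(s["eef_pos"],s["force"],s["moment"],s["ee_rot"])
E
```

```text
t: 12.3
eef_pos: [0.4771, -0.0863, 0.0163]
ee_rot: [3.141, 0.002, -0.098]
force: [-10.3, 2.9, 13.6]
width: 0.0095
gripper_force: 40.0
[ 0.47710032 -0.08634199  0.0163339 ] [-10.31191428   2.87038041  13.56097163] [ 1.00057758  3.44702855 -0.07128461] [ 3.14102192e+00  2.02530627e-03 -9.79186954e-02]
```

```bash
python3 -m crank '[[[-0.02,0,-0.06,0],[-0.02,0,-0.06,0]]]'
python3 -m crank '[[[0,0,0,0],[0,0,0,0],[0,0,0,0]]]' 0.6
python3 -m crank '[[[0,0,-1,0],[-1,0,-3,0],[-2,0,-5,0],[-2.5,0,-7,0],[-2.5,0,-7,0],[-2.5,0,-7,0]]]'
python3 - <<'E'
from h import *
s=arm.get_state(); im,d=arm.grab_frame("wrist"); P=cloud(cam("wrist",s),d); cv2.imwrite("pics/w4.png",im[...,::-1])
a=np.radians(-5.5);e=np.array([[np.cos(a),np.sin(a)],[-np.sin(a),np.cos(a)]]); o=np.array([.525,-.0884])
for th,z0 in [("flat_shim",.014),("flat_shim",.038),("stand",.056),("plate",.006)]:
  for q in arm.trace(th,"wrist")[:1]:
    m=q["mask"]&(d>0); p=P[m]; p=p[(abs(p[:,2]-z0)<.004)]
    w=(p[:,:2]-o)@e.T*1000
    R=cv2.minAreaRect((p[:,:2]*1000).astype(np.float32)); print(th,q["score"],np.median(p[:,2]),R); print(np.percentile(w,[0.5,99.5],axis=0).round(1))
print(s["eef_pos"],s["force"])
E
```

```text
t: 12.55
eef_pos: [0.4771, -0.0862, 0.0171]
ee_rot: [3.141, 0.001, -0.098]
force: [-5.8, 0.7, 0.9]
width: 0.0101
gripper_force: 40.0
t: 12.92
eef_pos: [0.4789, -0.0859, 0.0176]
ee_rot: [-3.141, -0.001, -0.098]
force: [-0.3, 0.2, 1.0]
width: 0.0323
gripper_force: 0.0
t: 13.68
eef_pos: [0.4158, -0.0798, 0.1924]
ee_rot: [-3.141, -0.001, -0.098]
force: [-0.2, 1.1, -0.2]
width: 0.035
gripper_force: 0.0
flat_shim 0.64 0.014509867339995788 ((500.7018127441406, -113.65523529052734), (96.81185913085938, 92.22718811035156), 84.50640106201172)
[[-67.8 -75.2]
 [ 22.8  20.1]]
flat_shim 0.64 0.038229951233868555 ((476.9579772949219, -84.05793762207031), (9.078174591064453, 36.17028045654297), 84.3396987915039)
[[-66.3  -4.8]
 [-30.2   4.3]]
stand 0.96 0.05658336294342361 ((541.4463500976562, -34.998146057128906), (149.8142547607422, 62.75008010864258), 83.9952621459961)
[[-19.6 -19.3]
 [ 37.  128. ]]
plate 0.72 0.006761879747688292 ((481.13818359375, -120.40022277832031), (41.89158630371094, 106.936279296875), 17.343647003173828)
[[-69.4 -73.6]
 [ -3.2  20.6]]
[ 0.41581774 -0.07980341  0.19243783] [-0.22627842  1.10491242 -0.24034367]
```

View pics/w4.png

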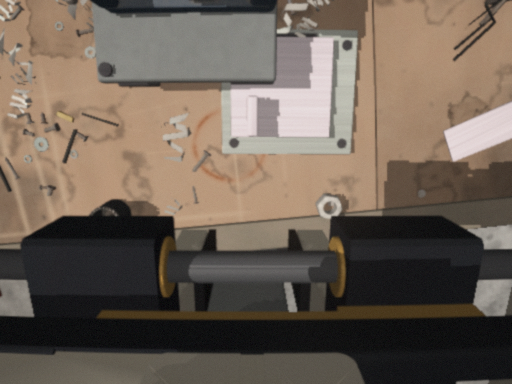

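The view shows the shim lying on the plate at (232–332, 40–138) with its fin at (250,115), and the stand not moved. Its measured pose matches home. Next I look at the taper.

Run:
```python
from h import *
go([.455,-.36,.19],np.radians(-70))
```

```text
go [ 2.671 10.987  0.054] turn 12.876 q6 1.19 t 13.93
```

```bash
python3 -m crank '[[[0.4,1.8,0,2],[0.8,3.6,0,4],[1.2,5.4,0,6],[1.6,7.2,0,8],[2,9,0,10],[2.4,10.5,0,12],[2.67,11,0,12.9],[2.67,11,0,12.9],[2.67,11,0,12.9],[2.67,11,0,12.9]]]' 0.5
python3 - <<'E'
from h import *
s=arm.get_state(); im,d=arm.grab_frame("wrist"); c=cam("wrist",s);P=cloud(c,d); cv2.imwrite("pics/w5.png",im[...,::-1])
for q in arm.trace("taper_shim","wrist")[:2]:
    m=q["mask"]&(d>0); p=P[m]; z=p[:,2]; print(q["score"],q["extent"])
    for lo,hi in [(.002,.02),(.028,.04)]:
        k=(z>lo)&(z<hi); R=cv2.minAreaRect((p[k][:,:2]*1000).astype(np.float32)); print(R,np.median(z[k]))
print(s["eef_pos"],s["ee_rot"],s["q"])
E
```

```text
t: 15.18
eef_pos: [0.4553, -0.3595, 0.1923]
ee_rot: [3.141, 0.0, -1.222]
force: [-0.1, -0.3, -0.4]
width: 0.0443
gripper_force: 0.0
0.74 [232.3, 137.5, 38.5, 110.0]
((447.6915283203125, -340.1595458984375), (34.08455276489258, 121.62554168701172), 18.911117553710938) 0.009555028474186756
((461.43499755859375, -380.5323486328125), (9.653326034545898, 32.17909240722656), 17.687294006347656) 0.03490119453318728
[ 0.45527033 -0.35951041  0.19228344] [ 3.14149530e+00  1.56117951e-04 -1.22192031e+00] [-3.31475536e-01  2.28886776e-01 -2.51826451e-01 -6.77953112e-05
 -1.09025699e+00  6.80382901e-01]
```

View pics/w5.png

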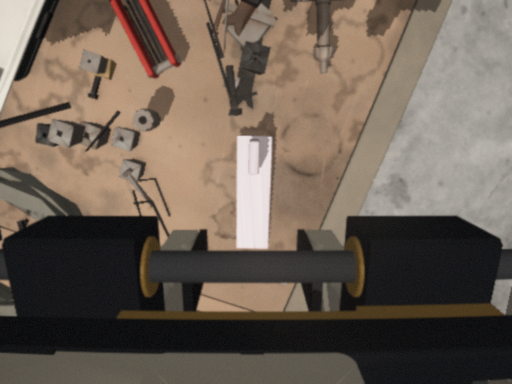

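The taper is at (237–271, 137–248) with its fin at (254,157), and it is clear of its neighbours. Next I grasp it.

Run:
```python
from h import *
go([.4612,-.3848,.0142],np.radians(-71.1))
```

```text
go [1.024 0.128 7.135] turn 0.214 q6 0.68 t 15.28
```

```bash
python3 -m crank '[[[0.5,0.13,1.5,0.2],[1.02,0.13,3,0.2],[1.02,0.13,4.5,0.2],[1.02,0.13,5.6,0.2],[1.02,0.13,6.4,0.2],[1.02,0.13,6.9,0.2],[1.02,0.13,7.1,0.2],[1.02,0.13,7.1,0.2],[1.02,0.13,7.1,0.2]]]'
python3 -m crank '[[[0,0,0,0],[0,0,0,0],[0,0,0,0],[0,0,0,0]]]' 1 40
python3 -m crank '[[[0,0,-1,0],[0,0,-2,0],[0,0,-2.8,0],[0,0,-2.8,0],[0,0,-2.8,0]]]'
python3 - <<'E'
from h import *
s=arm.get_state(); im,d=arm.grab_frame("wrist"); c=cam("wrist",s);P=cloud(c,d); cv2.imwrite("pics/w6.png",im[...,::-1])
zt=s["eef_pos"][2]
for q in arm.trace("taper_shim","wrist")[:1]:
    m=q["mask"]&(d>0); p=P[m]; p=p[abs(p[:,2]-zt)<.02]; print(q["score"],q["extent"],zt)
    R=cv2.minAreaRect((p[:,:2]*1000).astype(np.float32)); print(R)
    a=np.radians(R[2]+90); ax=np.array([np.cos(a),np.sin(a)]); u=(p[:,:2]-s["eef_pos"][:2])@ax*1000
    for lo in range(-20,110,10):
        k=(u>lo)&(u<lo+10)
        if k.sum()>10: print(lo+5,np.median(p[k,2]).round(4),k.sum(), end="; ")
    print(u.min(),u.max())
print(s["eef_pos"],s["ee_rot"],s["force"])
E
```

```text
t: 16.4
eef_pos: [0.4615, -0.3855, 0.0157]
ee_rot: [-3.141, -0.001, -1.241]
force: [0.5, -0.8, -0.0]
width: 0.044
gripper_force: 0.0
t: 16.9
eef_pos: [0.461, -0.3853, 0.0149]
ee_rot: [-3.141, -0.0, -1.241]
force: [0.5, -0.1, 0.8]
width: 0.0098
gripper_force: 40.6
t: 17.52
eef_pos: [0.4605, -0.3849, 0.084]
ee_rot: [3.141, 0.001, -1.241]
force: [-0.9, 0.5, -2.4]
width: 0.0098
gripper_force: 40.0
0.63 [217.9, 213.8, 67.6, 98.0] 0.08402923823014445
((456.3014221191406, -371.82537841796875), (34.23347854614258, 56.24068069458008), 18.813190460205078)
-15 0.0811 1197; -5 0.0815 416; 15 0.1036 165; 35 0.0798 255; 45 0.0793 48; -14.37391867821921 41.866784592303475
[ 0.46046401 -0.38492949  0.08402924] [ 3.14108372e+00  8.73636356e-04 -1.24134932e+00] [-0.89609385  0.47631805 -2.35542212]
```

Run:
```python
from h import *
go([.5119,-.226,.084],np.radians(-95.5))
go([.5119,-.226,.0310],np.radians(-95.5))
```

```text
go [-5.346 -4.011 -0.011] turn 4.876 q6 0.7 t 17.62
go [-5.343 -4.014  2.109] turn 4.876 q6 0.7 t 17.62
```

```bash
python3 -m crank '[[[-1,-0.8,0,0.8],[-2,-1.6,0,1.8],[-3,-2.4,0,2.8],[-4,-3.2,0,3.8],[-5,-3.8,0,4.6],[-5.35,-4.01,0,4.88],[-5.35,-4.01,0,4.88],[-5.35,-4.01,0,4.88]]]'
python3 - <<'E'
from h import *
s=arm.get_state(); im,d=arm.grab_frame("wrist"); c=cam("wrist",s);P=cloud(c,d); cv2.imwrite("pics/w6.png",im[...,::-1])
im,d=arm.grab_frame("top"); c=cam("top"); cv2.imwrite("pics/t2.png",cv2.resize(im[120:220,170:340,::-1],(680,400),interpolation=cv2.INTER_CUBIC))
print(s["eef_pos"],s["ee_rot"],s["force"])
go([.5119,-.226,.0310],np.radians(-95.5))
E
```

```text
t: 18.62
eef_pos: [0.5122, -0.2265, 0.0843]
ee_rot: [3.141, -0.0, -1.666]
force: [0.2, -1.0, -0.7]
width: 0.0095
gripper_force: 40.0
[ 0.51217872 -0.22653353  0.08434928] [ 3.14072930e+00 -4.84289128e-05 -1.66641954e+00] [ 0.21849646 -1.01178062 -0.65235594]
go [-0.03   0.013  2.141] turn -0.006 q6 -0.03 t 18.73
```

View pics/w6.png

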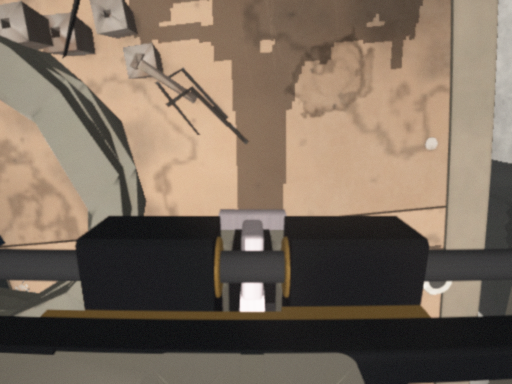

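The wedge's fin is centred in the grip at (252,235). Next I lower it.

```bash
python3 -m crank '[[[-0.03,0.01,0.8,0],[-0.03,0.01,1.5,0],[-0.03,0.01,2,0],[-0.03,0.01,2.14,0],[-0.03,0.01,2.14,0],[-0.03,0.01,2.14,0]]]'
python3 - <<'E'
from h import *
s=arm.get_state(); im,d=arm.grab_frame("top"); c=cam("top")
cv2.imwrite("pics/t2.png",cv2.resize(im[120:220,170:340,::-1],(680,400),interpolation=cv2.INTER_CUBIC))
sc,d=arm.grab_frame("scene"); cv2.imwrite("pics/s2.png",cv2.resize(sc[150:270,200:340,::-1],(700,600),interpolation=cv2.INTER_CUBIC))
go([.5119,-.226,.0298],np.radians(-95.5)); print(s["force"],s["eef_pos"])
E
```

```text
t: 19.48
eef_pos: [0.5128, -0.2256, 0.0319]
ee_rot: [-3.141, -0.0, -1.667]
force: [0.8, -0.2, -1.5]
width: 0.0095
gripper_force: 40.0
go [0.022 0.031 0.084] turn 0.0 q6 -0.03 t 19.57
[ 0.79372324 -0.19508784 -1.46802972] [ 0.51277618 -0.2255903   0.03191553]
```

View pics/s2.png

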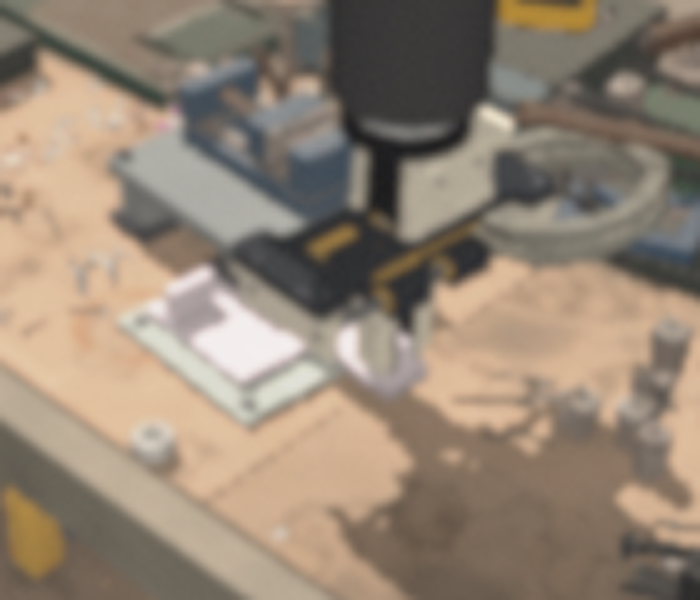

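The scene crop shows the wedge in line with the gap right of the stand, at (385,360), and the flat shim at (240,335).

```bash
python3 -m crank '[[[0,0.02,0.04,0],[0,0.02,0.08,0],[-0.1,0.02,0.08,0],[-0.2,0.02,0.08,0],[-0.3,0.02,0.08,0],[-0.4,0.02,0.08,0],[-0.5,0.02,0.08,0],[-0.6,0.02,0.08,0],[-0.6,0.02,0.08,0]]]'
python3 -m crank '[[[0,0,0.02,0],[0,0,0.02,0]]]'
python3 -m crank '[[[0,0,0.02,0],[0,0,0.02,0]]]'
```

```text
t: 20.7
eef_pos: [0.5133, -0.2103, 0.0293]
ee_rot: [-3.142, -0.0, -1.667]
force: [-1.1, -0.6, -1.5]
width: 0.0097
gripper_force: 40.0
t: 20.95
eef_pos: [0.5133, -0.2105, 0.0288]
ee_rot: [-3.142, 0.0, -1.667]
force: [0.0, 0.5, 0.2]
width: 0.0098
gripper_force: 40.0
t: 21.2
eef_pos: [0.5134, -0.2106, 0.0286]
ee_rot: [-3.141, -0.0, -1.667]
force: [-0.2, -0.1, 4.4]
width: 0.0098
gripper_force: 40.0
```

```bash
python3 -m crank '[[[-0.1,0,-0.02,0],[-0.2,0,-0.02,0],[-0.3,0,-0.02,0],[-0.35,0,-0.02,0],[-0.35,0,-0.02,0]]]'
python3 -m crank '[[[-0.08,0,0,0],[-0.16,0,0,0],[-0.16,0,0,0]]]'
```

```text
t: 21.82
eef_pos: [0.5142, -0.2015, 0.0288]
ee_rot: [-3.141, 0.0, -1.667]
force: [0.3, 1.0, 1.5]
width: 0.0092
gripper_force: 40.0
t: 22.2
eef_pos: [0.5145, -0.1976, 0.0288]
ee_rot: [-3.142, 0.0, -1.667]
force: [-0.7, -0.2, 0.4]
width: 0.0098
gripper_force: 40.0
```

```bash
python3 -m crank '[[[-0.08,0,0,0],[-0.14,0,0,0],[-0.14,0,0,0]]]'|sed -n 2,4p
python3 -m crank '[[[-0.08,0,0,0],[-0.14,0,0,0],[-0.14,0,0,0]]]'|sed -n 2,4p
```

```text
eef_pos: [0.5148, -0.1941, 0.0288]
ee_rot: [-3.142, 0.0, -1.667]
force: [0.6, -1.1, 1.7]
eef_pos: [0.5152, -0.1907, 0.0288]
ee_rot: [-3.142, 0.0, -1.667]
force: [-0.8, -0.1, 0.9]
```

```bash
python3 -m crank '[[[-0.08,0,0,0],[-0.12,0,0,0],[-0.12,0,0,0]]]'|sed -n 2,4p
python3 -m crank '[[[-0.08,0,0,0],[-0.12,0,0,0],[-0.12,0,0,0]]]'|sed -n 2,4p
```

```text
eef_pos: [0.5155, -0.1877, 0.0288]
ee_rot: [-3.142, 0.0, -1.667]
force: [0.2, -0.1, 1.3]
eef_pos: [0.5158, -0.1847, 0.0288]
ee_rot: [-3.142, 0.0, -1.667]
force: [0.6, -1.0, 2.4]
```

```bash
python3 -m crank '[[[-0.08,0,0,0],[-0.12,0,0,0],[-0.12,0,0,0]]]'|sed -n 2,4p
python3 -m crank '[[[-0.08,0,0,0],[-0.12,0,0,0],[-0.12,0,0,0]]]'|sed -n 2,4p
```

```text
eef_pos: [0.5161, -0.1818, 0.0288]
ee_rot: [-3.141, 0.0, -1.667]
force: [0.3, -0.1, 2.8]
eef_pos: [0.5164, -0.1788, 0.0289]
ee_rot: [-3.141, 0.0, -1.667]
force: [0.3, -1.5, 3.2]
```

```bash
python3 -m crank '[[[-0.08,0,0,0],[-0.12,0,0,0],[-0.12,0,0,0]]]'|sed -n 2,4p
python3 -m crank '[[[-0.08,0,0,0],[-0.12,0,0,0],[-0.12,0,0,0]]]'|sed -n 2,4p
```

```text
eef_pos: [0.5165, -0.1761, 0.0288]
ee_rot: [3.141, -0.0, -1.667]
force: [0.1, -4.2, 2.6]
eef_pos: [0.5164, -0.174, 0.0288]
ee_rot: [3.141, -0.001, -1.667]
force: [-1.2, -11.1, 2.0]
```

```bash
python3 -m crank '[[[0,0,0,0]]]'|sed -n 2,4p; python3 -m crank '[[[0,0,0,0]]]'|sed -n 2,4p
```

```text
eef_pos: [0.5164, -0.174, 0.0288]
ee_rot: [3.141, -0.001, -1.667]
force: [-0.9, -10.5, 2.5]
eef_pos: [0.5164, -0.174, 0.0288]
ee_rot: [3.141, -0.001, -1.667]
force: [-1.1, -10.9, 2.3]
```

```bash
python3 -m crank '[[[0.08,0,0,0],[0.14,0,0,0],[0.14,0,0,0]]]'|sed -n 2,4p; python3 -m crank '[[[0.04,0,0,0],[0.04,0,0,0]]]'|sed -n 2,4p
```

```text
eef_pos: [0.5165, -0.1747, 0.0288]
ee_rot: [-3.141, 0.002, -1.667]
force: [-1.0, 9.8, 6.6]
eef_pos: [0.5167, -0.1756, 0.0288]
ee_rot: [-3.141, 0.002, -1.667]
force: [-1.1, 9.8, 6.3]
```

```bash
cat > sh.py <<'E'
from h import *
import sys
for n,boxes in [("top",[(130,170,180,226),(125,190,180,222),(150,178,180,215)]),("scene",[(165,195,222,250),(160,205,222,258)])]:
    b=cv2.imread(f"pics/{n}0.png",0).astype(np.float32); ims=[arm.grab_frame(n)[0] for _ in range(3)]
    a=np.mean([cv2.cvtColor(i,cv2.COLOR_RGB2GRAY) for i in ims],0).astype(np.float32)
    cv2.imwrite(f"pics/{n}_{sys.argv[1]}.png",ims[0][...,::-1])
    for r0,r1,c0,c1 in boxes:
        w=np.eye(2,3,dtype=np.float32)
        cc,w=cv2.findTransformECC(b[r0:r1,c0:c1],a[r0:r1,c0:c1],w,cv2.MOTION_TRANSLATION,(3,100,1e-6)); print(n,np.round(w[:,2],3),round(cc,4))
        # reference drift: background
    r0,r1,c0,c1=(180,240,100,170) if n=="top" else (230,330,360,480)
    w=np.eye(2,3,dtype=np.float32); cc,w=cv2.findTransformECC(b[r0:r1,c0:c1],a[r0:r1,c0:c1],w,cv2.MOTION_TRANSLATION,(3,100,1e-6)); print("bg",np.round(w[:,2],3),round(cc,4))
E
python3 sh.py a; python3 -c "
from h import *
s=arm.get_state();print(s['force'],s['moment'],s['eef_pos'])"
```

```text
[-0.93465085 10.31922899  5.6891711 ] [3.72687376 0.36507653 0.07887659] [ 0.51662867 -0.17560307  0.02883625]Traceback (most recent call last):
  File "sh.py", line 9, in <module>
    cc,w=cv2.findTransformECC(b[r0:r1,c0:c1],a[r0:r1,c0:c1],w,cv2.MOTION_TRANSLATION,(3,100,1e-6)); print(n,np.round(w[:,2],3),round(cc,4))
         ~~~~~~~~~~~~~~~~~~~~^^^^^^^^^^^^^^^^^^^^^^^^^^^^^^^^^^^^^^^^^^^^^^^^^^^^^^^^^^^^^^^^^^^^^
cv2.error: OpenCV(4.12.0) /io/opencv/modules/video/src/ecc.cpp:574: error: (-7:Iterations do not converge) NaN encountered. in function 'findTransformECC'
```

```bash
cat > sh.py <<'E'
from h import *
import sys
def ecc(b,a,bx):
    r0,r1,c0,c1=bx; w=np.eye(2,3,dtype=np.float32)
    try: cc,w=cv2.findTransformECC(b[r0:r1,c0:c1],a[r0:r1,c0:c1],w,cv2.MOTION_TRANSLATION,(3,100,1e-6)); return np.round(w[:,2],3),round(cc,4)
    except cv2.error: return "fail"
D={"top":[(150,185,180,205),(150,188,180,220),(130,188,178,210),(60,120,60,150),(190,215,185,215)],"scene":[(165,200,222,245),(175,210,218,240),(230,330,360,480)]}
for n in D:
    b=cv2.imread(f"pics/{n}0.png",0).astype(np.float32); ims=[arm.grab_frame(n)[0] for _ in range(2)]
    a=np.mean([cv2.cvtColor(i,cv2.COLOR_RGB2GRAY) for i in ims],0).astype(np.float32)
    cv2.imwrite(f"pics/{n}_{sys.argv[1]}.png",ims[0][...,::-1])
    for bx in D[n]: print(n,bx,ecc(b,a,bx),"diff",np.abs(a-b)[bx[0]:bx[1],bx[2]:bx[3]].mean().round(1))
E
python3 sh.py a
python3 - <<'E'
import cv2,numpy as np
t=cv2.imread("pics/top_a.png")[110:210,165:295]; t=cv2.resize(t,(780,600),interpolation=cv2.INTER_CUBIC); cv2.imwrite("pics/ta.png",t)
E
```

```text
top (150, 185, 180, 205) fail diff 66.3
top (150, 188, 180, 220) fail diff 53.5
top (130, 188, 178, 210) fail diff 62.4
top (60, 120, 60, 150) (array([-0.051, -0.029], dtype=float32), 0.9868) diff 23.0
top (190, 215, 185, 215) (array([-0.957, -4.408], dtype=float32), 0.5991) diff 59.5
scene (165, 200, 222, 245) (array([-0.89 , -1.119], dtype=float32), 0.7736) diff 16.6
scene (175, 210, 218, 240) (array([-0.859, -1.045], dtype=float32), 0.931) diff 15.7
scene (230, 330, 360, 480) (array([ 0.041, -0.021], dtype=float32), 0.9552) diff 12.0
```

View pics/ta.png

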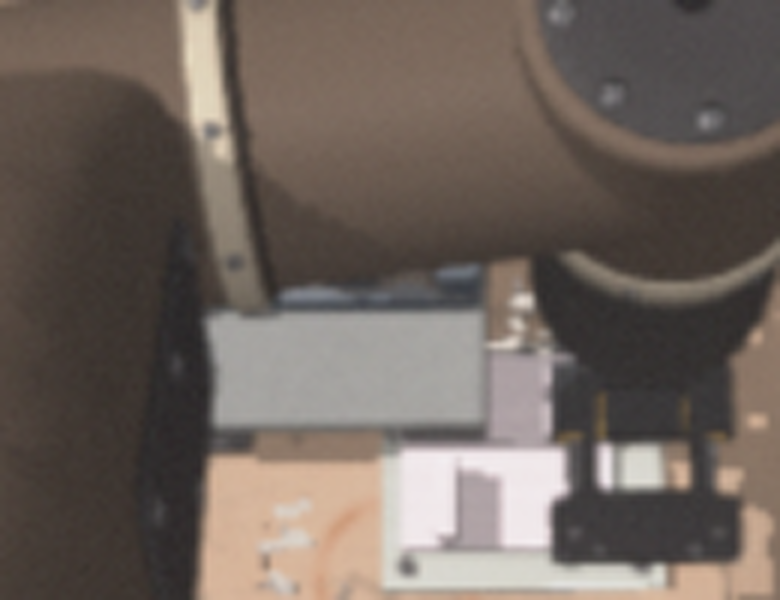

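```bash
cat > ed.py <<'E'
from h import *
a=np.radians(-5.5);e=np.array([[np.cos(a),np.sin(a)],[-np.sin(a),np.cos(a)]]); o=np.array([.525,-.0884])
def edges(P):
    w=(P[...,:2]-o)@e.T*1000; z=P[...,2]*1000; ok=(abs(z-56)<5)&(w[...,0]>-40)&(w[...,0]<26)&(w[...,1]>-50)&(w[...,1]<140)
    x,y,zz=w[ok][:,0],w[ok][:,1],z[ok]; out=[]
    rx=[y[abs(x-c)<1.5].min() for c in np.arange(-12,20,2) if (abs(x-c)<1.5).sum()>3]
    ry=[x[abs(y-c)<1.5].min() for c in np.arange(-10,70,2) if (abs(y-c)<1.5).sum()>3]
    print("right y %.2f front x %.2f z %.2f"%(np.median(rx),np.median(ry),np.median(zz)), "slope", np.round(np.polyfit(np.arange(len(ry)),ry,1)[0]/2,4),len(rx),len(ry))
if __name__=="__main__":
  for n in ["top","scene"]:
    edges(np.load(f"{n}0.npz")["P"]); edges(cloud(cam(n),np.median([arm.grab_frame(n)[1] for _ in range(3)],0)))
E
python3 ed.py
```

```text
right y -21.44 front x -17.27 z 56.07 slope 0.0002 16 40
right y -18.87 front x -17.45 z 56.22 slope 0.0148 16 40
right y -19.76 front x -20.06 z 54.23 slope 0.0 16 40
right y 45.72 front x -19.33 z 54.13 slope -1.161 16 17
```

```bash
python3 -m crank '[[[-0.07,0,0,0],[-0.12,0,0,0],[-0.12,0,0,0]]]'; python3 -c "
from h import *
s=arm.get_state();print(s['force'],s['moment'],s['eef_pos'])"
```

```text
t: 27.1
eef_pos: [0.5166, -0.175, 0.0288]
ee_rot: [3.141, -0.001, -1.667]
force: [-0.5, -5.0, 3.4]
width: 0.0101
gripper_force: 40.0
[-0.51357408 -5.04315812  3.36595864] [-1.75672132  0.1569277   0.07587963] [ 0.51655129 -0.17496937  0.02884401]
```

```bash
python3 -m crank '[[[0.03,0,0,0],[0.03,0,0,0]]]'|sed -n 4p; python3 -m crank '[[[0,0,0,0],[0,0,0,0],[0,0,0,0]]]' 0.5
python3 -m crank '[[[0,0,-1,0],[0,0,-2,0],[2,0.5,-4,-3],[4,1,-6,-5],[5,2,-7,-7],[6,3,-7.5,-9],[6.5,3,-7.5,-9],[6.5,3,-7.5,-9]]]'
python3 - <<'E'
from h import *
s=arm.get_state();print(s["eef_pos"],s["ee_rot"],s["q"][5]); go([.4887,-.088,.2265],-.0974)
E
```

```text
force: [-0.9, -0.1, 4.0]
t: 27.72
eef_pos: [0.5165, -0.1751, 0.0286]
ee_rot: [3.141, 0.0, -1.667]
force: [0.6, 0.6, 0.3]
width: 0.0341
gripper_force: 0.0
t: 28.72
eef_pos: [0.426, -0.3303, 0.2163]
ee_rot: [-3.141, -0.0, -0.883]
force: [0.7, -0.1, -1.0]
width: 0.0438
gripper_force: 0.0
[ 0.42596564 -0.33028223  0.21633452] [-3.14130381e+00 -1.08945032e-04 -8.83474413e-01] 0.9832768105455958
go [-5.899 -8.089 -0.405] turn -9.008 q6 0.98 t 28.73
```

Next I go back to the same viewpoint as w2, so the stand's pose can be compared directly.

```bash
python3 -m crank '[[[-1.3,-1.8,-0.4,-2],[-2.6,-3.6,-0.4,-4],[-3.9,-5.4,-0.4,-6],[-5.2,-7.2,-0.4,-8],[-5.9,-8.09,-0.4,-9],[-5.9,-8.09,-0.4,-9],[-5.9,-8.09,-0.4,-9],[-5.9,-8.09,-0.4,-9]]]'
cat > wl.py <<'E'
from h import *
import sys
s=arm.get_state(); im,d=arm.grab_frame("wrist"); cv2.imwrite(f"pics/{sys.argv[1]}.png",im[...,::-1]); c=cam("wrist",s); P=cloud(c,d)
a=np.radians(-5.5);e=np.array([[np.cos(a),np.sin(a)],[-np.sin(a),np.cos(a)]]); o=np.array([.525,-.0884])
for th,z0,tol in [("stand",.0565,.004),("stand",.103,.004),("flat_shim",.0145,.003),("flat_shim",.038,.003),("taper_shim",.0255,.006),("taper_shim",.049,.003),("plate",.0065,.003)]:
    q=arm.trace(th,"wrist")
    if not q: print(th,"none"); continue
    m=q[0]["mask"]&(d>0); p=P[m]; p=p[abs(p[:,2]-z0)<tol]
    if len(p)<20: print(th,z0,"few"); continue
    R=cv2.minAreaRect((p[:,:2]*1000).astype(np.float32)); A=np.c_[p[:,:2]-p[:,:2].mean(0),np.ones(len(p))]
    print(th,z0,np.round(R[0],1),np.round(R[1],1),round(R[2],2),"plane",np.linalg.lstsq(A,p[:,2],rcond=None)[0].round(4),"plate-frame ext",np.percentile((p[:,:2]-o)@e.T*1000,[.5,99.5],axis=0).round(1).ravel())
print(s["eef_pos"],s["ee_rot"],s["t"])
E
python3 wl.py w7
python3 - <<'E'
from h import *
# compare stand's pose: w2 vs w7 via ECC euclidean on stand top+vice
E
```

```text
t: 29.72
eef_pos: [0.4884, -0.0878, 0.2261]
ee_rot: [3.141, 0.0, -0.098]
force: [-0.1, -0.1, -0.1]
width: 0.0435
gripper_force: 0.0
stand 0.0565 [570.5 -37.5] [149.1 120.4] 84.35 plane [-0.0035  0.0026  0.0565] plate-frame ext [-18.5 -18.4  99.5 128.3]
stand 0.103 [593.5 -46.2] [134.3  60.8] 84.06 plane [-0.0017 -0.0309  0.1032] plate-frame ext [ 34.1 -18.2  93.6 114.7]
flat_shim 0.0145 [ 500.4 -113.3] [96.2 93.5] 84.56 plane [-0.0017 -0.0001  0.0145] plate-frame ext [-68.6 -74.7  23.6  19.9]
flat_shim 0.038 [477.1 -84. ] [ 8.4 35.2] 84.25 plane [-0.0077  0.0164  0.0384] plate-frame ext [-65.5  -4.4 -30.6   4. ]
taper_shim 0.0255 [ 518.5 -149.3] [79.9 34.5] 84.6 plane [-0.024  -0.0546  0.0245] plate-frame ext [ -17.6 -100.4   16.6  -21.4]
taper_shim 0.049 [ 516.8 -170.7] [31.7  9. ] 84.77 plane [-0.0278 -0.0109  0.0487] plate-frame ext [ -4.8 -98.5   4.2 -67. ]
plate 0.0065 [ 494.9 -120.6] [130.5 118.6] 84.02 plane [-0.0013  0.0001  0.0066] plate-frame ext [-86.2 -99.4  32.   30.1]
[ 0.48840796 -0.08775989  0.22612531] [ 3.14146335e+00  4.69587760e-04 -9.77464636e-02] 29.725
```

View pics/w7.png

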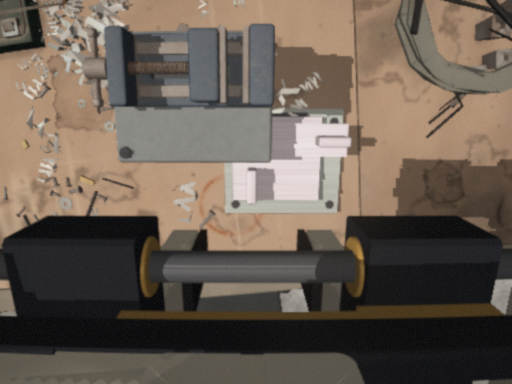

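The stand is unmoved at (117–272, 107–162). The flat shim is home and the wedge sits under the foot with its fin at (333,142). Next I press the corner with the fingers shut.

Run:
```python
from h import *
go([.512,-.0998,.066],np.radians(-5.5))
```

```text
go [0.978 0.399 6.412] turn -0.008 q6 1.25 t 30.12
```

```bash
python3 -m crank '[[[0.5,0.2,0,0],[0.98,0.4,1,0],[0.98,0.4,2.5,0],[0.98,0.4,4,0],[0.98,0.4,5.2,0],[0.98,0.4,6,0],[0.98,0.4,6.3,0],[0.98,0.4,6.3,0],[0.98,0.4,6.3,0]]]' 1 10
python3 -m crank '[[[0,0,0.2,0],[0,0,0.28,0],[0,0,0.32,0],[0,0,0.32,0]]]'
```

```text
t: 31.25
eef_pos: [0.5129, -0.0996, 0.0697]
ee_rot: [-3.141, -0.001, -0.096]
force: [-0.3, 0.3, 0.6]
width: 0.0006
gripper_force: 0.0
t: 31.75
eef_pos: [0.5121, -0.0996, 0.0608]
ee_rot: [3.142, 0.0, -0.096]
force: [-0.2, -0.2, -0.9]
width: 0.0008
gripper_force: 0.0
```

```bash
python3 -m crank '[[[0,0,0.06,0],[0,0,0.12,0],[0,0,0.12,0]]]'
python3 -m crank '[[[0,0,0.04,0],[0,0,0.04,0],[0,0,0.04,0]]]'
```

```text
t: 32.12
eef_pos: [0.512, -0.0996, 0.0577]
ee_rot: [3.142, 0.0, -0.096]
force: [0.2, 0.8, -0.0]
width: 0.0006
gripper_force: 0.0
t: 32.5
eef_pos: [0.5121, -0.0996, 0.0568]
ee_rot: [3.142, 0.0, -0.096]
force: [-0.9, 0.2, 0.6]
width: 0.0007
gripper_force: 0.0
```

```bash
python3 -m crank '[[[0,0,0.04,0],[0,0,0.04,0],[0,0,0.04,0]]]'
python3 -m crank '[[[0,0,0.03,0],[0,0,0.03,0],[0,0,0.03,0]]]'
```

```text
t: 32.88
eef_pos: [0.5123, -0.0996, 0.0563]
ee_rot: [3.142, -0.0, -0.096]
force: [-1.6, 1.2, 5.1]
width: 0.0001
gripper_force: 2.7
t: 33.25
eef_pos: [0.5123, -0.0996, 0.0563]
ee_rot: [3.141, -0.001, -0.096]
force: [-4.8, 2.3, 12.6]
width: 0.0002
gripper_force: 6.5
```

```bash
python3 -m crank '[[[0,0,-0.06,0],[0,0,-0.06,0],[0,0,-0.5,0],[0,0,-1.5,0],[-0.4,-0.2,-3,0],[-0.9,-0.4,-5,0],[-0.95,-0.45,-6.85,0],[-0.95,-0.45,-6.85,0],[-0.95,-0.45,-6.85,0]]]'
python3 wl.py w8
```

```text
t: 34.38
eef_pos: [0.4892, -0.086, 0.2265]
ee_rot: [-3.141, -0.0, -0.096]
force: [-0.1, -0.6, -1.4]
width: 0.001
gripper_force: 0.0
stand 0.0565 [570.5 -37.1] [150.  120.6] 84.32 plane [-0.0019  0.0027  0.0566] plate-frame ext [-18.8 -18.5  99.5 128. ]
stand 0.103 [594.2 -37.8] [151.5  61.3] 84.45 plane [-0.0028 -0.0307  0.1032] plate-frame ext [ 34.2 -18.1  93.9 114.9]
flat_shim 0.0145 [ 500.3 -113.3] [96.2 91.5] 84.54 plane [-0.0014  0.0013  0.0146] plate-frame ext [-67.7 -74.8  23.5  20.6]
flat_shim 0.038 [476.8 -84.1] [ 8.4 35.8] 84.61 plane [-0.0013  0.0167  0.0383] plate-frame ext [-65.7  -4.6 -30.6   3.8]
taper_shim 0.0255 [ 518.5 -149.3] [79.8 34.5] 84.86 plane [-0.0102 -0.0549  0.0246] plate-frame ext [ -17.6 -100.6   16.7  -21.5]
taper_shim 0.049 [ 516.7 -170.8] [32.1  9. ] 84.87 plane [-0.0193  0.0028  0.0488] plate-frame ext [ -4.8 -98.6   4.2 -66.9]
plate 0.0065 [ 494.7 -120.6] [129.8 118.1] 83.71 plane [-0.0015  0.0007  0.0066] plate-frame ext [-85.3 -98.9  30.9  30.1]
[ 0.48924317 -0.0860147   0.22646458] [-3.14104118e+00 -3.99712258e-04 -9.62752127e-02] 34.375
```

Nothing moved under the press and all parts are in place, so I hand the job in.

```bash
python3 -c "
from station import arm
print(arm.job_done())"
```

```text
the job is handed in; nothing more can be done
None
```

I handed the job in at 34 s: the flat shim is home, the taper bears under the foot, and the corner did not move under a 12.6 N press; the taper's push peaked at about 10 N over friction, above the 4–8 N asked, so I backed it out about 1 mm.

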